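Load a stone tile carrier under the sprung clips of a milling fixture

ROBOT

A 7-joint arm with a two-finger parallel gripper is mounted at the origin on the work surface. World frame = base frame: x ahead of the robot, y to its left, z up, the work surface at z = 0. Lengths are in m, angles in rad, forces in N, time in s.
With the tool pointing down it reaches from about 0.4 to 0.85 m from the base axis. Payload 4.5 kg.
Tool frame: the origin (TCP) lies between the finger pads; the fingertips stand 25 mm ahead of it and the grasp point (between the pads) lies 6 mm ahead of it (r.tips_ahead is the distance from the TCP to the fingertips, in m); z points along the fingers, y is the direction in which the jaws open and shut (so a half turn about z gives the same grasp; the last joint's range is limited). The gripper opens to 88 mm and grips with 3 to 60 N. Pads are 18 mm wide; open, the fingers measure 123 mm over their backs; the gripper's body (75 mm by 187 mm) begins 45 mm behind the grasp point.
Start: joints at [1.182, 0.689, -0.195, 1.565, 0.157, 0.902, -0.215], TCP at [0.256, -0.57, 0.264] pointing down, gripper open.
Joint ranges: [-3.01, 3.01], [-0.46, 2.08], [-1.47, 1.51], [0.13, 2.56], [-1, 4.14], [0.04, 2.09], [-2.66, 2.66]. Speed limits (rad/s): [2.57, 2.57, 3.14, 3.14, 3.14, 3.14, 3.14].

INTERFACE

Orientations are given as a unit quaternion [x, y, z, w].
In Python, from plant import r, imaging gives the robot as it stands.
- The arm moves only by the tool send_rows, never from a script. Its argument "moves" is one flat list of numbers, 6 for each row, row after row: the shift along the tool's x, y, z in m, then the turn, a rotation vector about the tool's x, y, z in degrees. A call has exactly 5 rows; each row is the pose to reach, as a shift and turn from the pose measured when the call began, along the tool's axes at that moment; what a row does not reach only later rows make up. A row lasts 1/12 s, in which the tool goes at most 41.7 mm and 7.16 degrees, less where a joint would pass 70% of its speed; a pose out of reach is approached as far as the arm can. A call with a gripper value outside its range is refused whole. "claw" is the closure, from -1 (fully open) to 1 (shut), so that 0 is half open, set as the call begins (left out, the last holds). The fingers move at their own pace and stop on an object; "grip_force" is the grip in N (left out, the last holds). Time passes only in rows, so rows that repeat a pose let the fingers close, or fill a call up. It gives the time, the measured TCP pose, the force and the opening at its end, in the units of the state.
- r.get_state(): the state, without advancing time (a new reading comes with each control period).
- imaging.snapshot(name): name is "scene" or "top"; returns a dict with "image" (480x640x3 uint8, red, green, blue), "depth" (480x640 float32, m along the optical axis (not along the pixel's ray), 0 where there is no reading), "mtx" (3x3 intrinsics, pixels), "D" ([k1, k2, p1, p2, k3] as OpenCV has them; the pictures are not rectified), "rvec" (rotation vector, rad) and "tvec" (3), from world to camera coordinates, as OpenCV has them. Camera axes: x right, y down, z forward; pixel columns grow to the right and rows downward; lengths in m; the calibration is good to about 2 mm. A picture is of the moment at which its call begins.
- r.finish_job(): hands the job in, once; it reports no verdict.
Trained networks look in a picture, given as the dict that the camera call returned (one of the last four; its "shot" number tells which), for a name from the list of things; names that differ only in an ending like _2 or _b are one class to them, and where a whole thing is asked for, a point or a joint stands for the part that bears it (a point fixed in the world has none). Each returns a list of dicts, best first, with "score" (0 to 1); they miss things now and then, are a little off and sometimes report something else, mostly with a low value. They report only what shows in the picture. A call takes as long as a camera call. They do not tell look-alikes from the thing itself.
- imaging.look_for(query, picture): "box" ([centre column, centre row, width, height] as shares, 0 to 1, of the picture: columns of its width, rows of its height, round what is visible of it).
- imaging.silhouettes(query, picture): "pixels" (480x640 bool, what is visible of it) and "box" ([centre column, centre row, width, height] as shares, 0 to 1, of the picture: columns of its width, rows of its height, round what is visible of it).
- imaging.pinpoint(query, picture): "point" ([column, row] as shares, 0 to 1, of the picture: columns of its width, rows of its height: a listed point, or the origin of a listed thing).
The state is a dict: "clock": time; "q": joint angles; "qd": joint speeds; "joint_torque": joint torques, N m; "tool_pos": TCP position; "eef_rot": TCP orientation; "contact_force": force on the tool from outside, world axes, zero at the start; "moment": the same for the moment, N m; "opening": opening from 0.0 (shut) to 1.0 (fully open).
Only numpy, scipy, OpenCV 4.12 (cv2) and the standard library are available. Lean on these libraries where they do the work, as an engineer would, in place of code of your own. Each camera call takes 0.05 s, during which the arm holds its last target.

TASK

Take the carrier plate that holds the stone tile by its orange tab, set it down level in the open mouth of the aluminium fixture, and slide it in along the bed so that its blue ramps lift both yellow sprung clips and the clips snap down behind them. Keep sliding it home, straight and level, until the stone bears against the brass stop screw with a light push, a few newtons more than the sliding drag (the stone chips at 20 N), then let go of it there. Do not lift the clips with the gripper or lean on the fixture, and leave the empty spare carrier and the other things alone.

Things in the scene. Friction and masses are not known exactly. Their poses are not given: they have to be found in the camera images.
- carrier: Steel carrier plate 130 (x) x 90 (y) x 4 mm, about 0.32 kg, with a grey carved stone on it. Origin: centre of its underside; x points to the edge that goes in first, z up. Stone 70 x 50 x 14 mm, x -5 to +65, its top 18 mm over the underside, its front face flush with the plate's front edge (x = +65).
- carrier_tab (a point): Grasp point on the loaded carrier's upright orange tab, at carrier x = -48, y = 0, 34 mm over the underside. The tab is 30 mm along x and 16 mm thick along y (pinch it along y); its top is 16 mm above this point, the plate's top 30 mm below.
- carrier_ridge (a point): Middle of the carrier's blue ridges (carrier x = +35, y = 0, 10 mm over the underside). A ridge runs along each edge, y = 29 to 44 mm either side: ramp rising from 2 mm at x = +65 to 10 mm at x = +41, flat to x = +30, then a sheer drop to the bare plate (4 mm).
- fixture: Fixed aluminium bed 270 (x) x 140 (y) x 24 mm. Origin: centre of its underside; x is the sliding direction, from the open mouth (x = -135) to the stop; its flat top is at z = 24. Dark side rails 8 mm high run from x = 0 to +105, inner faces at y = -47 and +47 (2 mm clear of the plate each side); ahead of them flares open to 114 mm apart at x = -45.
- mouth (a point): Point on top of the bed at fixture x = -65, y = 0, z = 24. With its origin here and its x along the fixture's, the carrier lies flat with its front edge just at the rails and touches no clip. Slid on 65 mm, the ridges have passed the clips, which drop; the stop is met 75 to 98 mm on from here, depending on the screw.
- clip_left (a joint): Yellow sprung clip at fixture y = +36: hinged at x = +90, z = 46, with a round steel nose 10 mm across at x = +30 that rests 3 mm above the bed. Angle in rad: 0 empty, 0.12 with the nose up on a ridge, 0.02 once dropped behind it. Presses 1 to 2 N; riding up both ramps takes a push of 10 to 20 N with friction; after the drop a steady drag of 5 to 15 N stays.
- clip_right (a joint): The same clip at fixture y = -36, with the same values.
- stop: Small dark plate fixed on top of the red stop bracket, at fixture x = +121, y = 0, z = 50 (origin). A brass stop screw 10 mm across runs through the bracket 15 mm lower; its flat tip (stop_tip) meets the stone's front. The tip stands 23 to 46 mm from this origin towards the mouth, set differently each time and not measured: find it by touch. It does not give.
- spare: Empty spare carrier: the same plate, ridges and tab but no stone (0.2 kg); to be left alone. Origin: centre of its underside.
- carrier_front (a point): Middle of the stone's front face on the loaded carrier: carrier x = +65, y = 0, 11 mm over the underside. This face meets the stop screw's tip (stop_tip).
Not all that is in view belongs to the job. Leave any turquoise look-alike of the carrier alone.

How it is judged:
On the way, in this order (a step that is already met when the one before it is completed fails the run):
1. both clips have ridden up onto the loaded carrier's ridges (value of joint each of clip_left, clip_right above 0.085 rad and x of carrier in the frame of fixture between -0.03 and 0.012 m), for 0.03 s.
2. both clips have snapped down behind the ridges (value of joint each of clip_left, clip_right below 0.05 rad and x of carrier in the frame of fixture above -0.005 m), for 0.03 s.
3. the stone bears against the stop screw with more than 2 N (contact force between carrier and stop above 2 N), for 0.2 s.
At the end, for the whole second after the job is handed in: Loaded carrier flat on the fixture bed (within 2 mm and 0.04 rad), straight between the rails (4 mm, 0.06 rad), the middle of the stone's front within 4 mm of the stop screw's tip, both clips dropped behind the ridges (below 0.05 rad), at rest and released (value of joint each of clip_left, clip_right below 0.05 rad and horizontal distance between carrier_front and stop_tip below 0.004 m and x of carrier in the frame of fixture above 0.005 m and y of carrier in the frame of fixture between -0.004 and 0.004 m and z of carrier in the frame of fixture between 0.022 and 0.027 m and angle between the x axis of carrier and the x axis of fixture, either way round below 0.06 rad and angle between carrier's own z axis and vertical below 0.04 rad and linear speed of carrier below 0.01 m/s); the robot touches nothing.
It fails at once if the stone is pressed on the stop with more than 20 N (contact force between carrier and stop above 20 N).
It fails at once if the robot bears on the fixture, its clips or its stop with more than 4 N (contact force between any of the fingers, the arm and fixture above 4 N).
It fails at once if the carrier is tipped more than about 30 degrees (angle between carrier's own z axis and vertical above 0.52 rad).
It fails at once if the spare carrier or a bystander is moved more than 30 mm (distance of any of spare, toe_a, toe_b, bar_clamp, offcut, bolt_jar, wrench, brush from where it was at the start of the episode above 0.03 m).
It also fails if it takes over 72 s, if anything falls off the work surface, if the arm or the gripper's body presses on something with over 40 N, if the wrist force passes 120 N, or if a joint passes its speed limit or range.

## Working session

There is one attempt and no reset: what is moved stays moved. The work goes in short steps, Python scripts to look and compute and a tool call to move; the robot and the scene stay as the last step left them, time stands still between calls to the robot, and variables do not carry over. Pictures are saved under pics/ and viewed, and the job is handed in when it is done.

Besides the shell and the picture viewer there is one more tool, called after "Emit:" as a command line: name --argument value ..., lists and objects as JSON in quotes. send_rows: Moves the arm, as the interface text tells. Its arguments: {"type":"object","properties":{"moves":{"type":"array"},"claw":{"type":"number"},"grip_force":{"type":"number"}},"required":["moves"]}

```bash
ls; mkdir -p pics; cat > h.py <<'E'
import numpy as np, cv2, pickle
from plant import r, imaging
from scipy.spatial.transform import Rotation as R
def snap(name):
    s=imaging.snapshot(name); return s
def save(s,fn):
    cv2.imwrite('pics/'+fn,s['image'][:,:,::-1])
def w2c(s): 
    Rm=cv2.Rodrigues(np.array(s['rvec'],float))[0]; return Rm,np.array(s['tvec'],float).reshape(3)
def proj(s,P):
    p,_=cv2.projectPoints(np.array(P,float).reshape(-1,1,3),np.array(s['rvec'],float),np.array(s['tvec'],float),np.array(s['mtx'],float),np.array(s['D'],float)); return p.reshape(-1,2)
def rays(s,px):
    u=cv2.undistortPoints(np.array(px,float).reshape(-1,1,2),np.array(s['mtx'],float),np.array(s['D'],float)).reshape(-1,2)
    return np.c_[u,np.ones(len(u))]
def atz(s,px,z):
    Rm,t=w2c(s); d=rays(s,px)@Rm; c=-Rm.T@t
    k=(z-c[2])/d[:,2]; return c+d*k[:,None]
def cloud(s):
    h,w=s['depth'].shape; v,u=np.mgrid[:h,:w]
    d=rays(s,np.c_[u.ravel(),v.ravel()])*s['depth'].reshape(-1,1)
    Rm,t=w2c(s); return ((d-t)@Rm).reshape(h,w,3)
E
python3 - <<'E'
from h import *
print(r.get_state())
for n in ['scene','top']:
    s=snap(n); save(s,n+'0.png'); Rm,t=w2c(s); print(n,-Rm.T@t,Rm[2])
    for q in ['carrier','spare','fixture','carrier_tab','stop','mouth','carrier_front','carrier_ridge','clip_left','clip_right']:
        for d in imaging.pinpoint(q,s)[:3]:
            p=np.array(d['point'])*[640,480]; print(q,round(d['score'],2),p.round(1))
E
```

```text
pics
{'clock': 0.0, 'q': array([ 1.18182532,  0.68997723, -0.19451888,  1.56634046,  0.15728988,
        0.90248637, -0.21509239]), 'qd': array([-0.00170831, -0.00087986,  0.00067758, -0.00126127, -0.00071863,
       -0.00136165, -0.00136833]), 'joint_torque': array([-4.14856268e-04, -5.27564514e+01, -1.26709800e+00, -1.53433031e+01,
       -5.26163320e-02,  6.54095915e-03,  1.70376165e-04]), 'tool_pos': array([ 0.25615412, -0.56945705,  0.26291528]), 'eef_rot': array([ 9.77731404e-01,  2.09858222e-01, -2.49373283e-04, -8.75511292e-04]), 'contact_force': array([ 0.38506895,  0.2271638 , -1.24982557]), 'moment': array([-0.0011689 ,  0.0147396 , -0.01546833]), 'opening': 0.9997282396052168}
scene [0.99963191 0.73980411 1.02475353] [-0.38609185 -0.55943625 -0.73346041]
carrier 0.7 [383.4 361.1]
carrier 0.68 [465.5 313.6]
carrier 0.54 [237.7 199.2]
spare 0.82 [237.1 200. ]
fixture 0.75 [256.6 278.1]
carrier_tab 0.65 [404.6 342.2]
carrier_tab 0.56 [458.4 292.3]
stop 0.53 [213.9 289.8]
mouth 0.68 [281.  255.3]
carrier_front 0.92 [481.1 335.3]
carrier_front 0.78 [350.1 361.4]
carrier_ridge 0.81 [360.5 363.9]
carrier_ridge 0.67 [475.8 322. ]Traceback (most recent call last):
  File "<stdin>", line 6, in <module>
ValueError: it knows: carrier, carrier_front, carrier_ridge, carrier_tab, fixture, mouth, spare, stop
```

```bash
python3 - <<'E'
from h import *
n='top'
s=snap(n); save(s,n+'0.png'); Rm,t=w2c(s); print(n,-Rm.T@t,Rm[2])
for q in ['carrier','spare','fixture','carrier_tab','stop','mouth','carrier_front','carrier_ridge']:
        for d in imaging.pinpoint(q,s)[:3]:
            p=np.array(d['point'])*[640,480]; print(q,round(d['score'],2),p.round(1))
E
```

```text
top [0.21534714 0.01115302 1.4612841 ] [ 0.22075948 -0.0268676  -0.97495814]
carrier 0.83 [196.5 270. ]
carrier 0.81 [193.8 361.7]
spare 0.6 [416.6 235.8]
fixture 0.91 [321.3 217.8]
carrier_tab 0.97 [189.7 287.1]
carrier_tab 0.66 [212.7 364.2]
stop 0.59 [305.7 168.7]
mouth 0.72 [327.3 239.7]
carrier_front 0.82 [174.1 357.4]
carrier_front 0.72 [203.9 243.1]
carrier_front 0.54 [186.6 287.2]
carrier_ridge 0.94 [183.1 358.3]
```

View pics/scene0.png

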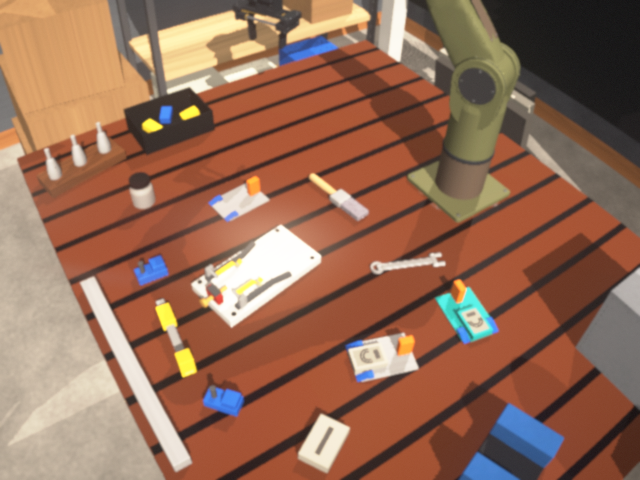

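View pics/top0.png

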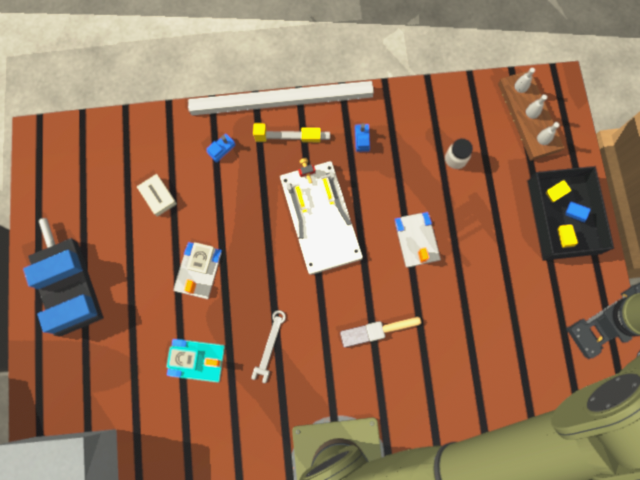

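Candidates for the carrier in the top view are the grey-steel one with a stone at (197,268), the turquoise look-alike at (194,361) and the spare without a stone at (418,238). The grey-steel one with a stone fits the description. I'll confirm it in enlarged crops.

```bash
python3 - <<'E'
from h import *
s=snap('top'); im=s['image'][:,:,::-1]
a=cv2.resize(im[225:315,150:250],None,fx=4,fy=4,interpolation=cv2.INTER_CUBIC)
b=cv2.resize(im[150:285,265:375],None,fx=4,fy=4,interpolation=cv2.INTER_CUBIC)
cv2.imwrite('pics/ca.png',a);cv2.imwrite('pics/cb.png',b)
s2=snap('scene'); im=s2['image'][:,:,::-1]
cv2.imwrite('pics/cc.png',cv2.resize(im[320:395,335:430],None,fx=6,fy=6,interpolation=cv2.INTER_CUBIC))
cv2.imwrite('pics/cd.png',cv2.resize(im[220:330,180:330],None,fx=5,fy=5,interpolation=cv2.INTER_CUBIC))
pickle.dump([{k:x[k] for k in('image','depth','mtx','D','rvec','tvec')} for x in (s,s2)],open('s0.pkl','wb'))
for sx in (s,s2):
    C=cloud(sx)
    for q in['carrier','fixture']:
        for d in imaging.silhouettes(q,sx):
            m=d['pixels']; b=np.array(d['box'])*[640,480,640,480]
            P=C[m&(sx['depth']>0)]
            print(q,d['score'],b.round(),m.sum(),np.percentile(P,[2,50,98],axis=0).round(3).tolist())
E
```

```text
carrier 0.97 [196. 271.  48.  57.] 1804 [[0.446, 0.254, -0.002], [0.508, 0.303, 0.007], [0.572, 0.357, 0.049]]
carrier 0.93 [198. 360.  55.  40.] 1932 [[0.235, 0.26, -0.002], [0.284, 0.321, 0.007], [0.332, 0.385, 0.051]]
fixture 0.96 [323. 214.  89. 118.] 5673 [[0.482, -0.1, 0.016], [0.609, -0.022, 0.025], [0.744, 0.054, 0.052]]
carrier 0.93 [381. 359.  68.  49.] 2408 [[0.453, 0.256, 0.0], [0.514, 0.315, 0.008], [0.576, 0.359, 0.05]]
carrier 0.65 [467. 312.  63.  66.] 2081 [[0.235, 0.261, -0.0], [0.289, 0.328, 0.008], [0.334, 0.392, 0.049]]
fixture 0.75 [255. 277. 127.  98.] 6521 [[0.485, -0.095, 0.002], [0.627, -0.004, 0.024], [0.753, 0.066, 0.052]]
```

View pics/ca.png

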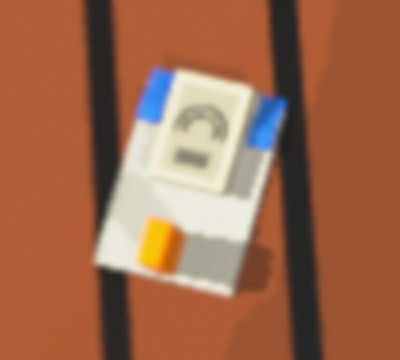

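View pics/cb.png

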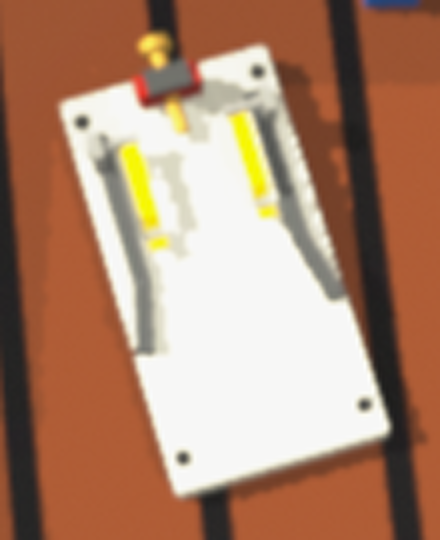

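View pics/cc.png

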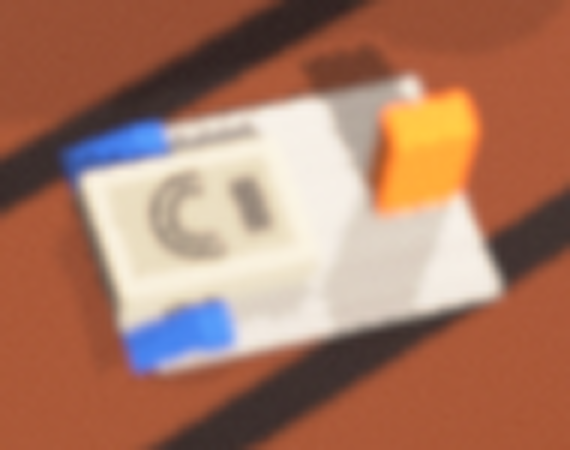

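View pics/cd.png

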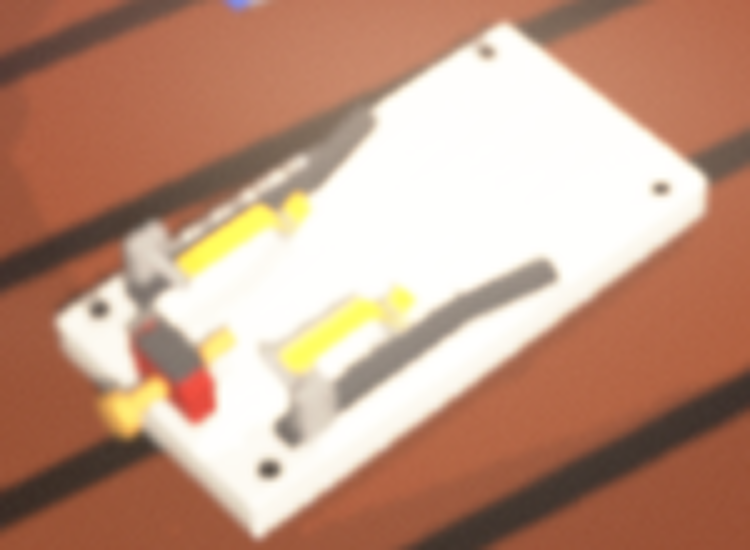

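The crops confirm it: a light steel plate with blue ridges, a stone, and an orange tab at about (189,287) in the top view. Next I'll fit both poses by matching models to the silhouettes in both cameras.

```bash
cat > fit.py <<'E'
from h import *
from scipy.optimize import minimize
def box(x0,x1,y0,y1,z0,z1):
    return np.array([[x,y,z] for x in(x0,x1) for y in(y0,y1) for z in(z0,z1)])/1000
CAR=[box(-65,65,-45,45,0,4),box(-5,65,-25,25,4,18),box(-63,-33,-8,8,4,50),box(30,41,29,44,4,10),box(30,41,-44,-29,4,10)]
FIX=[box(-135,135,-70,70,0,24)]
def tf(P,p,z=0):
    c,s_=np.cos(p[2]),np.sin(p[2]); 
    return np.c_[p[0]+c*P[:,0]-s_*P[:,1],p[1]+s_*P[:,0]+c*P[:,1],P[:,2]+z]
SS=6
def render(s,parts,p,roi,z=0):
    x0,y0,x1,y1=roi; m=np.zeros(((y1-y0)*SS,(x1-x0)*SS),np.uint8)
    for P in parts:
        q=(proj(s,tf(P,p,z))+0.5-[x0,y0])*SS-0.5
        h=cv2.convexHull(np.float32(q)).reshape(-1,2)
        cv2.fillConvexPoly(m,np.int32(np.round(h*16)),1,shift=4)
    return cv2.resize(m.astype(np.float32),(x1-x0,y1-y0),interpolation=cv2.INTER_AREA)
def fit(obs,parts,p0,z=0):
    # obs: list of (s,mask,ignore)
    data=[]
    for s,m,ig in obs:
        ys,xs=np.where(m); roi=(xs.min()-8,ys.min()-8,xs.max()+9,ys.max()+9)
        sl=np.s_[roi[1]:roi[3],roi[0]:roi[2]]
        data.append((s,m[sl].astype(np.float32),~ig[sl],roi))
    def f(v):
        p=[v[0]/1000,v[1]/1000,v[2]/50]
        return sum((np.abs(render(s,parts,p,roi,z)-m)*k).sum()/m.sum() for s,m,k,roi in data)
    best=None
    for d in ((0,0,0),(3,3,1),(-3,2,-1)):
        o=minimize(f,np.array([p0[0]*1000,p0[1]*1000,p0[2]*50])+d,method='Nelder-Mead',options=dict(initial_simplex=None,xatol=.02,fatol=1e-5))
        if best is None or o.fun<best.fun: best=o
    v=best.x; return np.array([v[0]/1000,v[1]/1000,v[2]/50]),best.fun
E
cat > m1.py <<'E'
from fit import *
obs={'carrier':[], 'fixture':[]}
for n in('top','scene'):
    s=snap(n)
    C=cloud(s)
    for q in obs:
        c={'carrier':[.508,.305],'fixture':[.615,-.015]}[q]
        for d in imaging.silhouettes(q,s):
            m=d['pixels']; P=np.median(C[m&(s['depth']>0)],axis=0)
            if np.hypot(*(P[:2]-c))<.05:
                ig=np.zeros_like(m)
                obs[q].append((s,m,ig)); break
print({k:len(v) for k,v in obs.items()})
p0={'carrier':[.508,.305,-.25],'fixture':[.615,-.02,.2]}
for q,parts in(('carrier',CAR),('fixture',FIX)):
    for name,o in(('both',obs[q]),('top',obs[q][:1]),('scene',obs[q][1:])):
        if q=='fixture':
            o=[(s,m,ig|(np.linalg.norm(np.indices(m.shape).transpose(1,2,0)[:,:,::-1]-proj(s,[[.73,.02,.035]])[0],axis=-1)<22)) for s,m,ig in o]
        p,e=fit(o,parts,p0[q]); print(q,name,p.round(4),round(e,3))
        if name=='both': 
            np.save(q+'.npy',p)
            for i,(s,m,ig) in enumerate(o):
                im=cv2.resize(s['image'][:,:,::-1],None,fx=4,fy=4,interpolation=cv2.INTER_CUBIC)
                for P in parts:
                    h=cv2.convexHull(np.float32((proj(s,tf(P,p))+.5)*4-.5)); cv2.polylines(im,[np.int32(h)],True,(0,0,255),1)
                c=(proj(s,[[p[0],p[1],.02]])[0]*4).astype(int)
                cv2.imwrite(f'pics/ov_{q}{i}.png',im[max(c[1]-270,0):c[1]+270,max(c[0]-270,0):c[0]+270])
E
python3 m1.py; cd pics; python3 -c "
import cv2,numpy as np
L=[cv2.resize(cv2.imread(f'ov_{q}{i}.png'),(400,300) if 0 else (400,400)) for q in('carrier','fixture') for i in(0,1)]
cv2.imwrite('ovc.png',np.hstack(L[:2]));cv2.imwrite('ovf.png',np.hstack(L[2:]))"
```

```text
{'carrier': 2, 'fixture': 2}
carrier both [ 0.5102  0.3057 -0.3524] 0.085
carrier top [ 0.5102  0.3048 -0.3548] 0.029
carrier scene [ 0.5104  0.3068 -0.3513] 0.038
fixture both [ 0.6146 -0.0217  0.1829] 0.072
fixture top [ 0.6155 -0.023   0.185 ] 0.023
fixture scene [ 0.614  -0.0193  0.1727] 0.027
```

View pics/ovc.png

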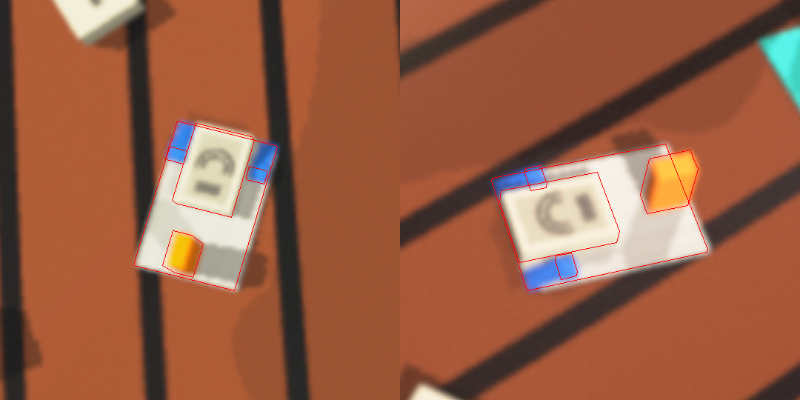

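View pics/ovf.png

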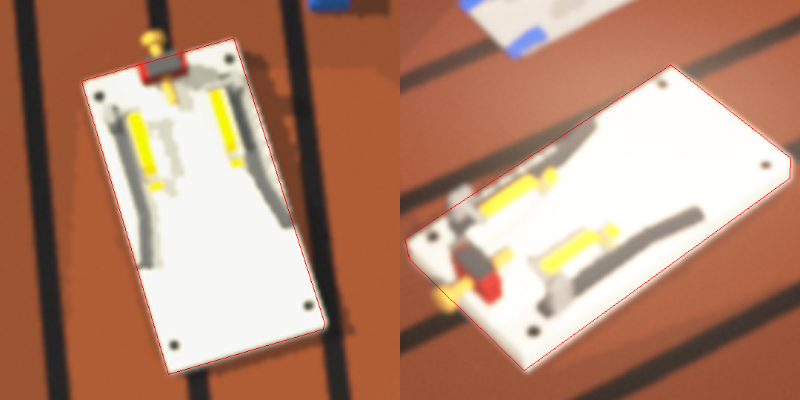

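```bash
cat > go.py <<'E'
from h import *
import sys
# usage: go.py x y z yaw  -> tool-frame shift(m), turn(deg) for tool pointing down at yaw
def down(yaw): return R.from_euler('z',yaw)*R.from_euler('x',np.pi)
def show():
    st=r.get_state(); Rt=R.from_quat(st['eef_rot']); 
    xa=Rt.as_matrix()[:,0]; print('t',round(st['clock'],2),'tcp',st['tool_pos'].round(4),'yaw',round(np.arctan2(xa[1],xa[0]),4),'F',st['contact_force'].round(2),'M',st['moment'].round(3),'open',round(st['opening'],3),'tilt',(Rt.as_matrix()[:,2]).round(4))
    return st,Rt
if __name__=='__main__':
    st,Rt=show(); a=[float(v) for v in sys.argv[1:]]
    for i in range(0,len(a),4):
        g=np.array(a[i:i+3]); d=Rt.inv().apply(g-st['tool_pos']); w=(Rt.inv()*down(a[i+3])).as_rotvec(degrees=True)
        print('shift',d.round(4),'turn',w.round(2),'len',np.linalg.norm(d).round(3))
E
python3 go.py .45 -.37 .26 .2  .48 -.17 .26 0  .5 .03 .26 -.2 .465 .322 .26 -.352
```

```text
t 1.5 tcp [ 0.2565 -0.57    0.2637] yaw 0.4228 F [ 0.55 -0.72  1.36] M [0.004 0.036 0.002] open 1.003 tilt [ 1.e-04 -0.e+00 -1.e+00]
shift [ 0.2585 -0.103   0.0037] turn [ 0.   -0.   12.77] len 0.278
shift [ 0.3679 -0.273   0.0037] turn [ 0.   -0.   24.22] len 0.458
shift [ 0.4682 -0.4472  0.0037] turn [ 0.   -0.   35.68] len 0.648
shift [ 0.5561 -0.7279  0.0037] turn [ 0.   -0.   44.39] len 0.916
```

Emit:
send_rows --moves '[0.036,-0.016,0,0,0,2,0.072,-0.032,0,0,0,5,0.108,-0.05,0,0,0,8,0.144,-0.07,0,0,0,11,0.18,-0.09,0,0,0,14]' --claw -1

```text
clock: 1.92
tool_pos: [0.3847, -0.4126, 0.2638]
eef_rot: [0.996, 0.088, 0.0, 0.0]
contact_force: [0.8, -0.0, -0.0]
opening: 0.999
```

```bash
python3 go.py .48 -.27 .26 0.05  .5 .03 .26 -.2 .465 .322 .26 -.352
```

```text
t 1.92 tcp [ 0.3847 -0.4126  0.2638] yaw 0.1753 F [ 0.84 -0.05 -0.  ] M [ 0.025 -0.074 -0.015] open 0.999 tilt [ 6.e-04 -2.e-04 -1.e+00]
shift [ 0.1187 -0.1238  0.0039] turn [ 0.02 -0.03  7.18] len 0.172
shift [ 0.1908 -0.4157  0.0038] turn [ 1.000e-02 -3.000e-02  2.151e+01] len 0.457
shift [ 0.2072 -0.7093  0.0037] turn [ 1.000e-02 -3.000e-02  3.021e+01] len 0.739
```

Emit:
send_rows --moves '[0.022,-0.03,0,0,0,2,0.042,-0.064,0,0,0,4,0.06,-0.1,0,0,0,6,0.076,-0.136,0,0,0,8,0.09,-0.174,0,0,0,10]'

```text
clock: 2.33
tool_pos: [0.4438, -0.2239, 0.264]
eef_rot: [1.0, -0.0, 0.001, 0.0]
contact_force: [1.1, -1.1, 0.4]
opening: 1.0
```

```bash
python3 go.py .49 -0.05 .26 -0.1  .5 .13 .26 -.3 .465 .322 .26 -.352
```

```text
t 2.33 tcp [ 0.4438 -0.2239  0.264 ] yaw -0.0009 F [ 1.13 -1.08  0.37] M [ 0.044 -0.028 -0.006] open 1.0 tilt [ 1.9e-03 -6.0e-04 -1.0e+00]
shift [ 0.046 -0.174  0.004] turn [ 0.03 -0.11  5.68] len 0.18
shift [ 0.0558 -0.354   0.0039] turn [ 0.02 -0.11 17.14] len 0.358
shift [ 0.0206 -0.5459  0.0038] turn [ 1.000e-02 -1.100e-01  2.012e+01] len 0.546
```

Emit:
send_rows --moves '[0.006,-0.039,0,0,0,2,0.012,-0.078,0,0,0,4,0.018,-0.117,0,0,0,6,0.024,-0.156,0,0,0,8,0.03,-0.195,0,0,0,10]'

```text
clock: 2.75
tool_pos: [0.4741, -0.0269, 0.2642]
eef_rot: [0.996, -0.088, 0.001, 0.0]
contact_force: [0.2, -0.3, 0.9]
opening: 1.001
```

```bash
python3 go.py .475 .16 .24 -.3 .465 .322 .24 -.352
```

```text
t 2.75 tcp [ 0.4741 -0.0269  0.2642] yaw -0.1771 F [ 0.19 -0.33  0.86] M [ 0.063 -0.036 -0.025] open 1.001 tilt [ 2.5e-03 -5.0e-04 -1.0e+00]
shift [-0.0321 -0.1842  0.0241] turn [-0.01 -0.15  7.04] len 0.188
shift [-0.0705 -0.3419  0.024 ] turn [-1.000e-02 -1.400e-01  1.002e+01] len 0.35
```

Emit:
send_rows --moves '[-0.007,-0.038,0.004,0,0,1.5,-0.014,-0.076,0.008,0,0,3,-0.021,-0.114,0.012,0,0,4.5,-0.028,-0.152,0.016,0,0,6,-0.037,-0.19,0.02,0,0,8]'

```text
clock: 3.17
tool_pos: [0.4714, 0.1687, 0.2442]
eef_rot: [0.987, -0.158, 0.002, -0.0]
contact_force: [0.1, -0.7, -0.7]
opening: 0.996
```

```bash
python3 go.py .4652 .3223 .16 -.352
```

```text
t 3.17 tcp [0.4714 0.1687 0.2442] yaw -0.318 F [ 0.13 -0.68 -0.69] M [0.023 0.002 0.006] open 0.996 tilt [ 3.6e-03 -1.0e-04 -1.0e+00]
shift [-0.0542 -0.1439  0.0841] turn [-0.06 -0.19  1.95] len 0.175
```

Emit:
send_rows --moves '[-0.011,-0.03,0.015,0,0,0.5,-0.022,-0.06,0.03,0,0,1,-0.033,-0.09,0.045,0,0,1.5,-0.044,-0.12,0.065,0,-0.2,2,-0.054,-0.144,0.084,0,-0.2,2]'

```text
clock: 3.58
tool_pos: [0.4653, 0.3257, 0.1594]
eef_rot: [0.985, -0.175, 0.0, -0.002]
contact_force: [-0.9, -0.6, -0.0]
opening: 0.998
```

```bash
cat > look.py <<'E'
from h import *; import sys
n,fn,x,y,z=sys.argv[1:4]+sys.argv[4:6] if 0 else (sys.argv[1],sys.argv[2],*map(float,sys.argv[3:6]))
s=snap(n); w=60; c=proj(s,[[x,y,z]])[0].astype(int); im=s['image'][:,:,::-1]
y0,x0=max(c[1]-w,0),max(c[0]-w,0); print('off',x0,y0)
cv2.imwrite('pics/'+fn,cv2.resize(im[y0:c[1]+w,x0:c[0]+w],None,fx=5,fy=5,interpolation=cv2.INTER_CUBIC))
E
python3 look.py scene g1.png .4652 .3223 .05; python3 go.py .4652 .3223 .04 -.352
```

```text
off 345 278
t 3.63 tcp [0.4621 0.3313 0.1559] yaw -0.3437 F [-0.45  5.16 -2.11] M [0.429 0.025 0.11 ] open 1.0 tilt [-0.0036  0.0053 -1.    ]
shift [0.0066 0.0079 0.1158] turn [-0.21  0.29  0.47] len 0.116
```

View pics/g1.png

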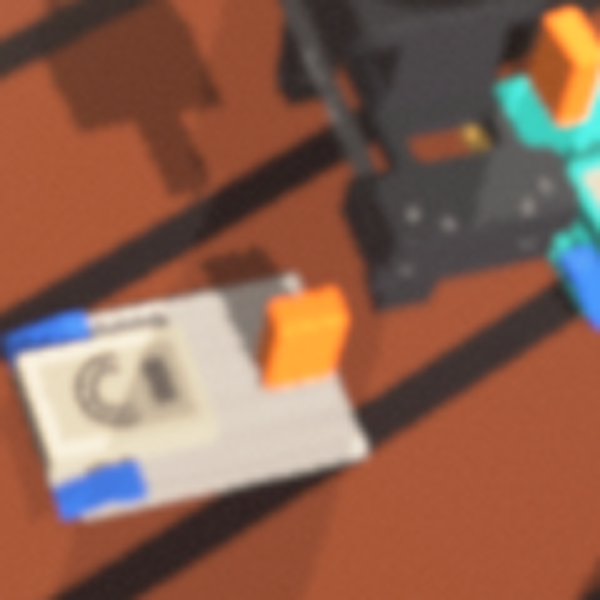

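Emit:
send_rows --moves '[0.006,0.008,0.01,-0.2,0.2,0.5,0.006,0.008,0.02,-0.2,0.2,0.5,0.006,0.008,0.03,-0.2,0.2,0.5,0.006,0.008,0.03,-0.2,0.2,0.5,0.006,0.008,0.03,-0.2,0.2,0.5]'

```text
clock: 4.05
tool_pos: [0.465, 0.3211, 0.1257]
eef_rot: [0.984, -0.176, -0.001, 0.0]
contact_force: [-0.7, -0.0, 0.6]
opening: 1.0
```

```bash
python3 go.py .4652 .3223 .04 -.352
```

```text
t 4.05 tcp [0.465  0.3211 0.1257] yaw -0.3536 F [-0.71 -0.04  0.63] M [ 0.079  0.008 -0.01 ] open 1.0 tilt [-2.1e-03  1.0e-04 -1.0e+00]
shift [-0.0001 -0.0013  0.0857] turn [ 0.04  0.11 -0.09] len 0.086
```

Emit:
send_rows --moves '[0,-0.001,0.025,0,0.1,0,0,-0.001,0.05,0,0.1,0,0,-0.001,0.07,0,0.1,0,0,-0.001,0.082,0,0.1,0,0,-0.001,0.086,0,0.1,0]'

```text
clock: 4.47
tool_pos: [0.465, 0.3213, 0.0386]
eef_rot: [0.984, -0.176, -0.001, 0.001]
contact_force: [0.1, -0.5, 0.1]
opening: 1.002
```

```bash
python3 go.py .4652 .3223 .04 -.352;python3 look.py top g2.png .4652 .3223 .05;python3 look.py scene g3.png .4652 .3223 .05; cd pics; python3 -c "
import cv2,numpy as np
cv2.imwrite('g23.png',cv2.resize(np.hstack([cv2.imread('g2.png'),cv2.imread('g3.png')]),(800,400)))"
```

```text
t 4.47 tcp [0.465  0.3213 0.0386] yaw -0.3543 F [ 0.11 -0.53  0.1 ] M [0.058 0.032 0.021] open 1.002 tilt [-0.0018 -0.0016 -1.    ]
shift [-0.0001 -0.001  -0.0014] turn [ 0.12  0.06 -0.13] len 0.002
off 127 225
off 345 278
```

View pics/g23.png

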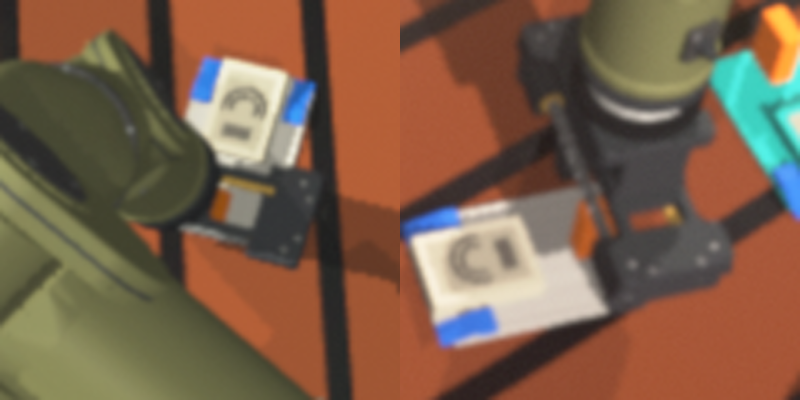

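The orange tab stands between the open fingers: at (222,205) in the left half and (590,225) in the right half. Closing now.

Emit:
send_rows --moves '[0,-0.001,-0.001,0,0,0,0,-0.001,-0.001,0,0,0,0,-0.001,-0.001,0,0,0,0,-0.001,-0.001,0,0,0,0,-0.001,-0.001,0,0,0]' --claw 1 --grip_force 55

```text
clock: 4.98
tool_pos: [0.4661, 0.323, 0.0413]
eef_rot: [0.984, -0.176, 0.0, 0.0]
contact_force: [-0.2, -0.4, -0.4]
opening: 0.645
```

Emit:
send_rows --moves '[0,0,0,0,0,0,0,0,0,0,0,0,0,0,0,0,0,0,0,0,0,0,0,0,0,0,0,0,0,0]'

```text
clock: 5.4
tool_pos: [0.466, 0.3229, 0.0413]
eef_rot: [0.984, -0.176, 0.0, 0.0]
contact_force: [0.5, 0.1, 0.2]
opening: 0.274
```

```bash
python3 go.py .4652 .3223 .14 -.352
```

```text
t 5.4 tcp [0.466  0.3229 0.0413] yaw -0.3541 F [0.48 0.13 0.2 ] M [0.108 0.034 0.042] open 0.274 tilt [ 2.e-04 -2.e-04 -1.e+00]
shift [-0.0005  0.0009 -0.0987] turn [ 0.01 -0.01 -0.12] len 0.099
```

Emit:
send_rows --moves '[0,0,0,0,0,0,0,0,0,0,0,0,0,0,0,0,0,0,0,0,0,0,0,0,0,0,0,0,0,0]'

```text
clock: 5.82
tool_pos: [0.4659, 0.3227, 0.0412]
eef_rot: [0.984, -0.176, 0.0, 0.0]
contact_force: [-0.6, -0.0, 0.2]
opening: 0.173
```

```bash
python3 go.py .4652 .3223 .14 -.352
```

```text
t 5.82 tcp [0.4659 0.3227 0.0412] yaw -0.3541 F [-0.6  -0.04  0.17] M [-0.112  0.068  0.048] open 0.173 tilt [-1.e-04 -5.e-04 -1.e+00]
shift [-0.0005  0.0007 -0.0988] turn [ 0.03 -0.01 -0.12] len 0.099
```

Emit:
send_rows --moves '[0,0,-0.005,0,0,0,0,0,-0.02,0,0,0,0,0,-0.04,0,0,0,0,0,-0.06,0,0,0,0,0,-0.075,0,0,0]'

```text
clock: 6.23
tool_pos: [0.4659, 0.3229, 0.1175]
eef_rot: [0.984, -0.176, 0.0, 0.0]
contact_force: [0.5, 0.7, -4.1]
opening: 0.175
```

```bash
python3 go.py .5 .0 .14 .183
```

```text
t 6.23 tcp [0.4659 0.3229 0.1175] yaw -0.3541 F [ 0.47  0.68 -4.1 ] M [ 0.151  0.125 -0.004] open 0.175 tilt [ 1.e-04 -1.e-04 -1.e+00]
shift [ 0.144   0.291  -0.0224] turn [ 1.000e-02 -0.000e+00 -3.078e+01] len 0.325
```

Emit:
send_rows --moves '[0.005,0.01,-0.003,0,0,-2,0.018,0.035,-0.008,0,0,-4,0.032,0.065,-0.014,0,0,-6,0.046,0.095,-0.02,0,0,-8,0.06,0.125,-0.02,0,0,-10]'

```text
clock: 6.65
tool_pos: [0.4789, 0.1837, 0.1386]
eef_rot: [0.996, -0.088, 0.001, -0.0]
contact_force: [0.8, -0.4, -3.2]
opening: 0.179
```

```bash
python3 go.py .4987 -.0433 .14 .183
```

```text
t 6.65 tcp [0.4789 0.1837 0.1386] yaw -0.1772 F [ 0.82 -0.4  -3.23] M [0.035 0.163 0.023] open 0.179 tilt [ 1.3e-03  3.0e-04 -1.0e+00]
shift [ 0.0595  0.22   -0.0015] turn [-2.000e-02 -7.000e-02 -2.064e+01] len 0.228
```

Emit:
send_rows --moves '[0.006,0.026,0,0,0,-3,0.014,0.054,0,0,0,-6,0.022,0.084,0,0,0,-9,0.03,0.114,0,0,0,-12,0.039,0.144,0,0,0,-15]'

```text
clock: 7.07
tool_pos: [0.4914, 0.0336, 0.1387]
eef_rot: [0.999, 0.044, 0.0, -0.0]
contact_force: [0.1, -1.7, -2.8]
opening: 0.176
```

```bash
python3 go.py .4987 -.0433 .11 .183
```

```text
t 7.07 tcp [0.4914 0.0336 0.1387] yaw 0.0874 F [ 0.08 -1.74 -2.78] M [ 0.009  0.149 -0.019] open 0.176 tilt [ 4.e-04  0.e+00 -1.e+00]
shift [0.0006 0.0773 0.0287] turn [ 0.   -0.02 -5.48] len 0.082
```

Emit:
send_rows --moves '[0,0.026,0.005,0,0,-2,0,0.05,0.012,0,0,-4,0,0.068,0.02,0,0,-5.5,0.001,0.077,0.028,0,0,-5.5,0.001,0.077,0.029,0,0,-5.5]'

```text
clock: 7.48
tool_pos: [0.4985, -0.0457, 0.1086]
eef_rot: [0.996, 0.089, -0.001, 0.001]
contact_force: [0.3, 0.5, -2.3]
opening: 0.174
```

Emit:
send_rows --moves '[0,0,0,0,0,0,0,0,0,0,0,0,0,0,0,0,0,0,0,0,0,0,0,0,0,0,0,0,0,0]'

```text
clock: 7.9
tool_pos: [0.4987, -0.0445, 0.1089]
eef_rot: [0.996, 0.09, -0.001, 0.001]
contact_force: [-0.4, -0.5, -2.8]
opening: 0.177
```

```bash
python3 go.py .4987 -.0433 .08 .183;  python3 look.py top g4.png .5457 -.0335 .05;python3 look.py scene g5.png .5457 -.0335 .05; cd pics; python3 -c "
import cv2,numpy as np
cv2.imwrite('g45.png',cv2.resize(np.hstack([cv2.imread('g4.png'),cv2.imread('g5.png')]),(800,400)))"
```

```text
t 7.9 tcp [ 0.4987 -0.0445  0.1089] yaw 0.18 F [-0.43 -0.53 -2.76] M [0.009 0.212 0.001] open 0.177 tilt [-0.001  -0.0012 -1.    ]
shift [ 0.0002 -0.0013  0.0289] turn [ 0.06  0.07 -0.17] len 0.029
off 267 178
off 219 185
```

View pics/g45.png

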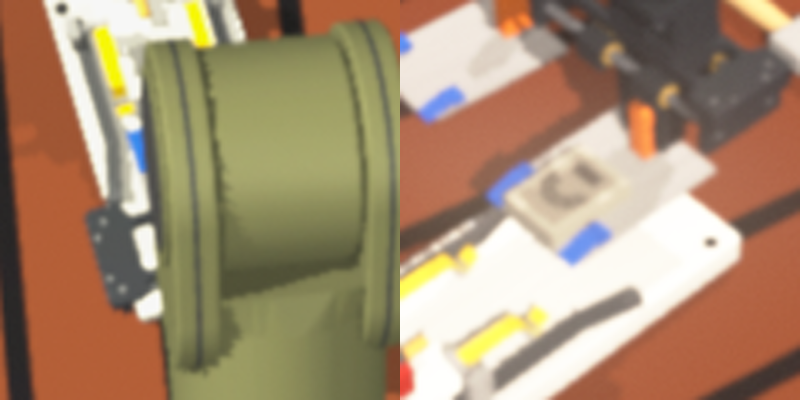

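Emit:
send_rows --moves '[0,-0.001,0.01,0.05,0.05,-0.2,0,-0.001,0.02,0.05,0.05,-0.2,0,-0.001,0.03,0.05,0.05,-0.2,0,-0.001,0.037,0.05,0.05,-0.2,0,-0.001,0.039,0.05,0.05,-0.2]'

```text
clock: 8.42
tool_pos: [0.4976, -0.0441, 0.0683]
eef_rot: [0.996, 0.091, -0.001, 0.0]
contact_force: [-0.3, 0.6, -2.1]
opening: 0.177
```

```bash
python3 go.py .4987 -.0433 .0652 .183;  python3 - <<'E'
from fit import *
s=snap('scene'); st=r.get_state(); 
im=cv2.resize(s['image'][:,:,::-1],None,fx=6,fy=6,interpolation=cv2.INTER_CUBIC)
f=np.load('fixture.npy'); f[2]=.184
yaw=.183; t=st['tool_pos']; p=[t[0]+.048*np.cos(yaw),t[1]+.048*np.sin(yaw),yaw]; z=t[2]-.0412
for parts,pp,zz,c in((CAR[:2]+CAR[3:],p,z,(0,0,255)),(FIX,f,0,(0,160,0)),([box(-135,-135,-70,70,24,24)],f,0,(0,160,0)),([box(-135,135,-70,70,24,24)],f,0,(0,160,0)),([box(0,105,47,55,24,32),box(0,105,-55,-47,24,32)],f,0,(255,0,255)),([box(-5,65,-25,25,18,18)],p,z,(255,0,0))):
    for P in parts:
        h=cv2.convexHull(np.float32((proj(s,tf(P,pp,zz))+.5)*6-.5)); cv2.polylines(im,[np.int32(h)],True,c,1)
c=(proj(s,[[.59,-.025,.03]])[0]*6).astype(int)
cv2.imwrite('pics/ov2.png',im[c[1]-300:c[1]+300,c[0]-400:c[0]+400])
E
```

```text
t 8.42 tcp [ 0.4976 -0.0441  0.0683] yaw 0.1829 F [-0.27  0.57 -2.12] M [-0.005  0.114 -0.003] open 0.177 tilt [-2.9e-03 -5.0e-04 -1.0e+00]
shift [ 0.0012 -0.0006  0.0031] turn [-0.    0.17 -0.01] len 0.003
```

View pics/ov2.png

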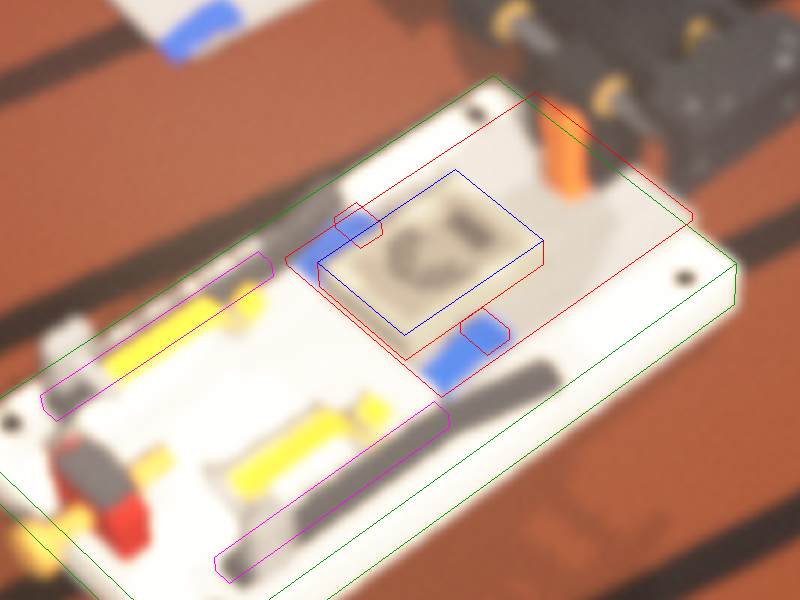

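```bash
python3 - <<'E'
from fit import *
S=pickle.load(open('s0.pkl','rb')); f=np.load('fixture.npy')
H=np.array([[x,y,24] for x in(-124,124) for y in(-58,58)])/1000
for s,name in zip(S,('top','scene')):
    g=cv2.cvtColor(s['image'],cv2.COLOR_RGB2GRAY).astype(float)
    q0=proj(s,tf(H,f)); out=[]
    for q in q0:
        u,v=np.round(q).astype(int); w=5; pt=g[v-w:v+w+1,u-w:u+w+1]
        # local dark blob near
        yy,xx=np.mgrid[-w:w+1,-w:w+1]; d=np.clip(200-pt,0,None); d[np.hypot(xx,yy)>4.2]=0
        out.append([u+(d*xx).sum()/d.sum(),v+(d*yy).sum()/d.sum()])
    W=atz(s,out,.024)[:,:2]; c=W.mean(0); a=(W[2]+W[3]-W[0]-W[1])/2; b=(W[1]+W[3]-W[0]-W[2])/2
    print(name,(np.array(out)-q0).round(2).tolist(),'c',c.round(4),'yaw',np.arctan2(a[1],a[0]).round(4),np.arctan2(-b[0],b[1]).round(4),'len',np.linalg.norm(a).round(4),np.linalg.norm(b).round(4))
st=r.get_state(); 
for f in (f,[.6146,-.0217,.184],[.6155,-.023,.185],[.614,-.0193,.1727]):
    d=st['tool_pos'][:2]-f[:2]; c,s_=np.cos(f[2]),np.sin(f[2]); print((d@[c,s_]).round(4),(d@[-s_,c]).round(4))
E
```

```text
top [[0.2, -3.3], [-1.05, -2.78], [0.89, 0.25], [0.14, 1.17]] c [ 0.6175 -0.0221] yaw 0.185 0.1925 len 0.2379 0.1191
scene [[-1.66, -1.18], [-1.64, 2.78], [1.27, -1.82], [3.22, -0.42]] c [ 0.6141 -0.0219] yaw 0.1906 0.1506 len 0.238 0.1237
-0.119 -0.0008
-0.119 -0.0006
-0.1196 0.0009
-0.1188 -0.0044
```

Emit:
send_rows --moves '[0,0,0.001,0,0.1,0,0,0,0.0015,0,0.15,0.1,0,0,0.002,0,0.17,0.1,0,0,0.0025,0,0.17,0.1,0,0,0.003,0,0.17,0.1]'

```text
clock: 8.88
tool_pos: [0.4979, -0.0441, 0.0658]
eef_rot: [0.996, 0.09, 0.0, 0.0]
contact_force: [-0.5, -0.0, -2.9]
opening: 0.179
```

```bash
python3 go.py .4987 -.0433 .0652 .185
```

```text
t 8.88 tcp [ 0.4979 -0.0441  0.0658] yaw 0.1811 F [-0.51 -0.   -2.86] M [0.051 0.174 0.009] open 0.179 tilt [ 8.e-04  0.e+00 -1.e+00]
shift [ 0.0009 -0.0006  0.0006] turn [ 0.01 -0.04 -0.22] len 0.001
```

Emit:
send_rows --moves '[0,0,0.0005,0,0,-0.2,0,0,0.001,0,0,-0.2,0,0,0.0015,0,0,-0.2,0,0,0.0015,0,0,-0.2,0,0,0.0015,0,0,-0.2]'

```text
clock: 9.3
tool_pos: [0.498, -0.0442, 0.0652]
eef_rot: [0.996, 0.092, 0.001, 0.0]
contact_force: [-1.2, 0.5, 6.7]
opening: 0.176
```

```bash
python3 go.py .4987 -.0433 .0652 .185
```

```text
t 9.3 tcp [ 0.498  -0.0442  0.0652] yaw 0.1846 F [-1.23  0.52  6.67] M [0.033 0.381 0.011] open 0.176 tilt [ 1.6e-03 -3.0e-04 -1.0e+00]
shift [ 0.0009 -0.0008 -0.    ] turn [ 0.03 -0.09 -0.02] len 0.001
```

Emit:
send_rows --moves '[0.003,0,0,0,-0.05,0,0.008,0,0,0,-0.05,0,0.014,0,0,0,-0.05,0,0.02,0,0,0,-0.05,0,0.025,0,0,0,-0.05,0]'

```text
clock: 9.72
tool_pos: [0.5221, -0.0398, 0.0652]
eef_rot: [0.996, 0.092, -0.001, 0.0]
contact_force: [-4.3, -1.7, 3.6]
opening: 0.174
```

```bash
cat > fx.py <<'E'
from go import *
st,Rt=show(); f=np.array([.6150,-.0223,.185]); c,s_=np.cos(f[2]),np.sin(f[2]); d=st['tool_pos'][:2]-f[:2]; F=st['contact_force']
print('carrier fx x %.1f y %.1f mm, underside z %.1f; F along %.1f side %.1f z %.1f'%(1000*(d@[c,s_])+48.5,1000*(d@[-s_,c]),1000*st['tool_pos'][2]-41.2,F[:2]@[c,s_],F[:2]@[-s_,c],F[2]))
w=(Rt.inv()*down(.185)).as_rotvec(degrees=True); print('turn to .185 level',w.round(2))
E
python3 fx.py
```

```text
t 9.72 tcp [ 0.5221 -0.0398  0.0652] yaw 0.1843 F [-4.35 -1.71  3.64] M [-0.166  0.878 -0.015] open 0.174 tilt [-0.0017 -0.001  -1.    ]
carrier fx x -46.0 y -0.1 mm, underside z 24.0; F along -4.6 side -0.9 z 3.6
turn to .185 level [ 0.04  0.1  -0.04]
```

Emit:
send_rows --moves '[0.003,0,0,0,0.1,0,0.007,0,0,0,0.1,0,0.011,0,0,0,0.1,0,0.015,0,0,0,0.1,0,0.018,0,0,0,0.1,0]'

```text
clock: 10.13
tool_pos: [0.5353, -0.0375, 0.0652]
eef_rot: [0.996, 0.092, -0.005, 0.001]
contact_force: [-15.1, -2.2, 16.5]
opening: 0.173
```

```bash
python3 fx.py
```

```text
t 10.13 tcp [ 0.5353 -0.0375  0.0652] yaw 0.1836 F [-15.07  -2.21  16.48] M [-0.302  2.849  0.026] open 0.173 tilt [-0.01   -0.0028 -0.9999]
carrier fx x -32.6 y -0.3 mm, underside z 24.0; F along -15.2 side 0.6 z 16.5
turn to .185 level [ 0.05  0.59 -0.08]
```

Emit:
send_rows --moves '[0.003,0,0,0,0.9,0,0.006,0,0,0,1.1,0,0.009,0,0,0,1.2,0,0.012,0,0,0,1.2,0,0.015,0,0,0,1.2,0]'

```text
clock: 10.55
tool_pos: [0.5358, -0.0375, 0.0651]
eef_rot: [0.996, 0.091, -0.01, 0.001]
contact_force: [-30.9, -3.5, 33.7]
opening: 0.174
```

```bash
python3 fx.py
```

```text
t 10.55 tcp [ 0.5358 -0.0375  0.0651] yaw 0.1823 F [-30.85  -3.45  33.66] M [-0.47   6.055  0.04 ] open 0.174 tilt [-0.0193 -0.0047 -0.9998]
carrier fx x -32.2 y -0.4 mm, underside z 23.9; F along -31.0 side 2.3 z 33.7
turn to .185 level [ 0.06  1.13 -0.16]
```

Progress has stalled at the start of the ramps, with a 34 N downward press adding friction. I'll take the press off before pushing further.

Emit:
send_rows --moves '[0,0,0,0,0.6,0,0,0,0,0,1.1,0,0,0,-0.0003,0,1.1,-0.1,0,0,-0.0003,0,1.1,-0.1,0,0,-0.0003,0,1.1,-0.1]'

```text
clock: 10.97
tool_pos: [0.5352, -0.0376, 0.0652]
eef_rot: [0.996, 0.092, -0.001, 0.001]
contact_force: [-4.9, -0.3, 4.0]
opening: 0.175
```

```bash
python3 fx.py;  python3 look.py scene g6.png .6 -.0235 .03
```

```text
t 10.97 tcp [ 0.5352 -0.0376  0.0652] yaw 0.1839 F [-4.89 -0.28  3.95] M [-0.11   1.147 -0.007] open 0.175 tilt [-0.0023 -0.0015 -1.    ]
carrier fx x -32.8 y -0.3 mm, underside z 24.0; F along -4.9 side 0.6 z 4.0
turn to .185 level [ 0.06  0.14 -0.06]
off 201 203
```

View pics/g6.png

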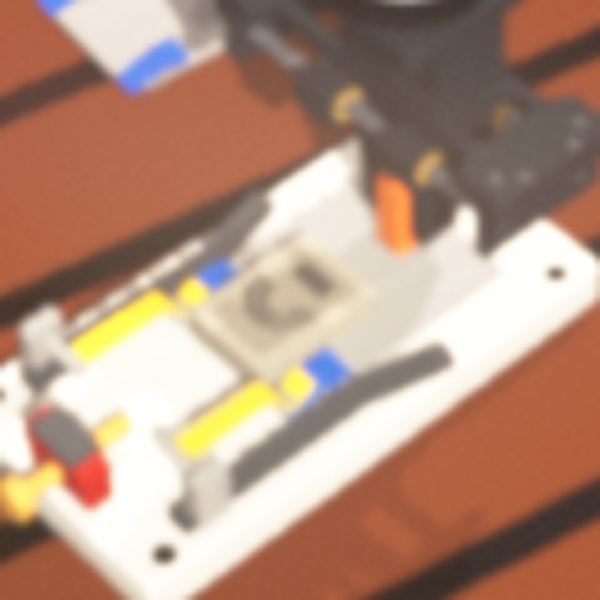

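Emit:
send_rows --moves '[0.002,0,-0.0003,0,0.3,0,0.004,0,-0.0006,0,0.5,0,0.006,0,-0.0009,0,0.7,0,0.008,0,-0.0012,0,0.9,0,0.009,0,-0.0014,0,1,0]'

```text
clock: 11.43
tool_pos: [0.5383, -0.0371, 0.0652]
eef_rot: [0.996, 0.092, 0.001, 0.0]
contact_force: [-9.9, -2.1, -0.2]
opening: 0.174
```

```bash
python3 fx.py
```

```text
t 11.43 tcp [ 0.5383 -0.0371  0.0652] yaw 0.1833 F [-9.94 -2.12 -0.18] M [-0.376  2.394  0.003] open 0.174 tilt [ 2.2e-03 -6.0e-04 -1.0e+00]
carrier fx x -29.6 y -0.5 mm, underside z 24.0; F along -10.2 side -0.3 z -0.2
turn to .185 level [ 0.06 -0.12 -0.1 ]
```

Emit:
send_rows --moves '[0.007,0,-0.001,0,0.7,0,0.01,0,-0.0014,0,0.8,0,0.013,0,-0.0016,0,0.9,0,0.015,0,-0.0017,0,0.9,0,0.016,0,-0.0018,0,0.9,0.1]'

```text
clock: 11.85
tool_pos: [0.5462, -0.0358, 0.0652]
eef_rot: [0.996, 0.09, -0.0, 0.0]
contact_force: [-15.8, -2.0, 3.6]
opening: 0.178
```

```bash
python3 fx.py
```

```text
t 11.85 tcp [ 0.5462 -0.0358  0.0652] yaw 0.1809 F [-15.77  -2.03   3.55] M [-0.351  3.339  0.106] open 0.178 tilt [-1.e-04 -8.e-04 -1.e+00]
carrier fx x -21.7 y -0.6 mm, underside z 24.0; F along -15.9 side 0.9 z 3.6
turn to .185 level [ 0.05  0.02 -0.23]
```

Emit:
send_rows --moves '[0.01,-0.0003,-0.0016,0,0.9,-0.2,0.013,-0.0004,-0.002,0,1,-0.3,0.016,-0.0005,-0.0022,0,1,-0.3,0.018,-0.0006,-0.0024,0,1.1,-0.3,0.019,-0.0006,-0.0024,0,1.1,-0.3]'

```text
clock: 12.27
tool_pos: [0.5618, -0.0325, 0.0658]
eef_rot: [0.996, 0.093, 0.006, -0.0]
contact_force: [-3.7, -1.1, -7.8]
opening: 0.176
```

```bash
python3 fx.py
```

```text
t 12.27 tcp [ 0.5618 -0.0325  0.0658] yaw 0.1858 F [-3.68 -1.12 -7.77] M [-0.288  1.519 -0.077] open 0.176 tilt [ 0.0115  0.0016 -0.9999]
carrier fx x -5.6 y -0.2 mm, underside z 24.6; F along -3.8 side -0.4 z -7.8
turn to .185 level [ 0.03 -0.67  0.04]
```

Emit:
send_rows --moves '[0,0,0,0,-0.3,0,0.001,0,0.0002,0,-0.5,0,0.002,0,0.0004,0,-0.6,0,0.002,0,0.0004,0,-0.6,0,0.002,0,0.0004,0,-0.6,0]'

```text
clock: 12.68
tool_pos: [0.5624, -0.0323, 0.0652]
eef_rot: [0.996, 0.093, -0.001, 0.0]
contact_force: [-6.7, -0.7, 0.5]
opening: 0.175
```

```bash
python3 fx.py;  python3 look.py scene g7.png .62 -.0215 .03
```

```text
t 12.68 tcp [ 0.5624 -0.0323  0.0652] yaw 0.1856 F [-6.74 -0.69  0.46] M [-0.134  1.47  -0.023] open 0.175 tilt [-2.3e-03 -9.0e-04 -1.0e+00]
carrier fx x -5.0 y -0.2 mm, underside z 24.0; F along -6.8 side 0.6 z 0.5
turn to .185 level [0.03 0.14 0.03]
off 194 207
```

View pics/g7.png

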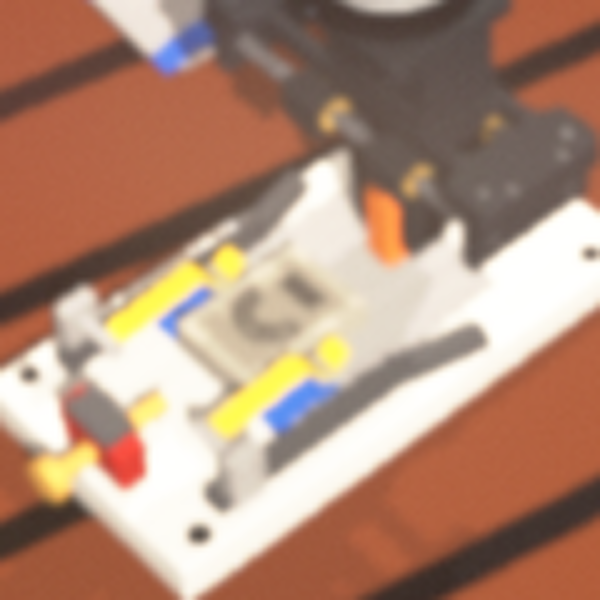

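Both yellow noses are riding on the blue ridges, at (228,262) and (332,352) in the crop. Sliding on, with small steps near the drop.

Emit:
send_rows --moves '[0.004,0,-0.0003,0,0.4,0,0.006,0,-0.0004,0,0.4,0,0.008,0,-0.0005,0,0.4,0,0.009,0,-0.0005,0,0.4,0,0.01,0,-0.0005,0,0.4,0]'

```text
clock: 13.15
tool_pos: [0.5732, -0.0303, 0.0655]
eef_rot: [0.996, 0.093, 0.003, -0.0]
contact_force: [-2.4, 0.5, -5.8]
opening: 0.176
```

```bash
python3 fx.py
```

```text
t 13.15 tcp [ 0.5732 -0.0303  0.0655] yaw 0.1857 F [-2.38  0.53 -5.84] M [-0.098  0.901  0.021] open 0.176 tilt [ 6.1e-03  7.0e-04 -1.0e+00]
carrier fx x 5.9 y -0.2 mm, underside z 24.3; F along -2.2 side 1.0 z -5.8
turn to .185 level [ 0.02 -0.35  0.04]
```

Emit:
send_rows --moves '[0.001,0,0.0002,0,-0.2,0,0.002,0,0.0002,0,-0.2,0,0.003,0,0.0002,0,-0.2,0,0.004,0,0.0002,0,-0.2,0,0.005,0,0.0002,0,-0.2,0]'

```text
clock: 13.57
tool_pos: [0.5772, -0.0295, 0.0652]
eef_rot: [0.996, 0.093, 0.0, 0.0]
contact_force: [-5.6, -0.5, -2.1]
opening: 0.179
```

```bash
python3 fx.py;  python3 look.py scene g8.png .63 -.0215 .03
```

```text
t 13.57 tcp [ 0.5772 -0.0295  0.0652] yaw 0.1857 F [-5.6 -0.5 -2.1] M [-0.183  1.181 -0.023] open 0.179 tilt [ 3.e-04 -4.e-04 -1.e+00]
carrier fx x 10.1 y -0.2 mm, underside z 24.0; F along -5.6 side 0.5 z -2.1
turn to .185 level [ 0.03 -0.01  0.04]
off 190 209
```

View pics/g8.png

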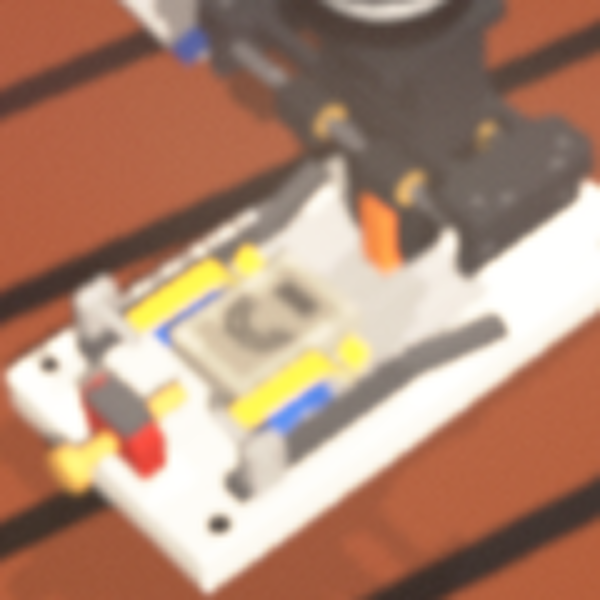

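Both noses have dropped behind the ridges, and the brass tip at (185,393) is close to the stone. I'll continue in small steps.

Emit:
send_rows --moves '[0.003,0,-0.0002,0,0.2,0,0.004,0,-0.0003,0,0.3,0,0.005,0,-0.0003,0,0.3,0,0.006,0,-0.0003,0,0.3,0,0.006,0,-0.0003,0,0.3,0]'

```text
clock: 14.03
tool_pos: [0.5842, -0.0281, 0.0653]
eef_rot: [0.996, 0.093, 0.004, -0.0]
contact_force: [-2.2, -1.0, -6.8]
opening: 0.177
```

```bash
python3 fx.py
```

```text
t 14.03 tcp [ 0.5842 -0.0281  0.0653] yaw 0.1859 F [-2.15 -1.04 -6.78] M [-0.125  0.838  0.037] open 0.177 tilt [ 0.0069  0.001  -1.    ]
carrier fx x 17.1 y -0.0 mm, underside z 24.1; F along -2.3 side -0.6 z -6.8
turn to .185 level [ 0.02 -0.4   0.05]
```

Emit:
send_rows --moves '[0.001,0,0.0001,0,-0.2,0,0.002,0,0.0001,0,-0.2,0,0.003,0,0.0001,0,-0.2,0,0.004,0,0.0001,0,-0.2,0,0.004,0,0.0001,0,-0.2,0]'

```text
clock: 14.45
tool_pos: [0.5886, -0.0273, 0.0652]
eef_rot: [0.996, 0.093, 0.002, -0.0]
contact_force: [-2.8, 0.0, -4.4]
opening: 0.176
```

```bash
python3 fx.py;  python3 look.py scene g9.png .66 -.0175 .03
```

```text
t 14.45 tcp [ 0.5886 -0.0273  0.0652] yaw 0.1859 F [-2.84  0.02 -4.42] M [-0.136  0.837 -0.027] open 0.176 tilt [ 4.2e-03  5.0e-04 -1.0e+00]
carrier fx x 21.6 y -0.0 mm, underside z 24.0; F along -2.8 side 0.5 z -4.4
turn to .185 level [ 0.02 -0.24  0.05]
off 179 216
```

View pics/g9.png

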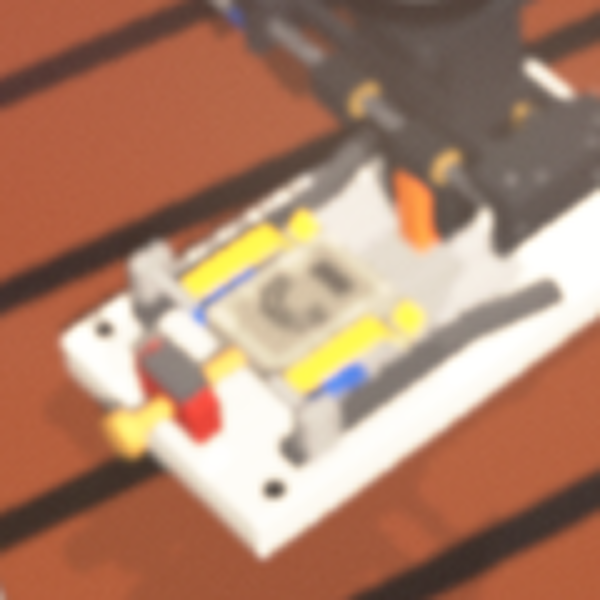

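Emit:
send_rows --moves '[0.001,0,0,0,-0.1,0,0.001,0,0,0,-0.1,0,0.002,0,0,0,-0.1,0,0.002,0,0,0,-0.1,0,0.002,0,0,0,-0.1,0]'

```text
clock: 14.92
tool_pos: [0.5906, -0.0268, 0.0653]
eef_rot: [0.996, 0.093, 0.001, -0.0]
contact_force: [-2.9, -0.4, -4.9]
opening: 0.173
```

```bash
python3 fx.py
```

```text
t 14.92 tcp [ 0.5906 -0.0268  0.0653] yaw 0.1859 F [-2.92 -0.38 -4.87] M [-0.143  0.906  0.021] open 0.173 tilt [ 2.7e-03  3.0e-04 -1.0e+00]
carrier fx x 23.7 y 0.0 mm, underside z 24.1; F along -2.9 side 0.2 z -4.9
turn to .185 level [ 0.01 -0.16  0.05]
```

Emit:
send_rows --moves '[0.001,0,0,0,-0.1,0,0.002,0,0,0,-0.1,0,0.003,0,0,0,-0.1,0,0.003,0,0,0,-0.1,0,0.003,0,0,0,-0.1,0]'

```text
clock: 15.33
tool_pos: [0.5908, -0.0268, 0.0652]
eef_rot: [0.996, 0.093, -0.002, 0.0]
contact_force: [-9.6, -0.8, 1.7]
opening: 0.178
```

```bash
python3 fx.py
```

```text
t 15.33 tcp [ 0.5908 -0.0268  0.0652] yaw 0.1857 F [-9.63 -0.82  1.74] M [-0.266  1.846  0.014] open 0.178 tilt [-0.0048 -0.0012 -1.    ]
carrier fx x 23.9 y -0.0 mm, underside z 24.0; F along -9.6 side 1.0 z 1.7
turn to .185 level [0.02 0.28 0.04]
```

The carrier stalled at x = 23.9 mm while the force rose from 3 to 9.6 N. I'll hold a slightly firmer push to confirm it is the stop.

Emit:
send_rows --moves '[0.003,0,-0.0002,0,0.4,0,0.004,0,-0.0003,0,0.5,0,0.0045,0,-0.0003,0,0.5,0,0.005,0,-0.0003,0,0.5,0,0.005,0,-0.0003,0,0.5,0]'

```text
clock: 15.75
tool_pos: [0.5908, -0.0269, 0.0652]
eef_rot: [0.996, 0.093, -0.003, 0.0]
contact_force: [-11.6, -1.1, 2.8]
opening: 0.174
```

```bash
python3 fx.py;  python3 look.py scene g10.png .66 -.0175 .03
```

```text
t 15.75 tcp [ 0.5908 -0.0269  0.0652] yaw 0.1853 F [-11.6   -1.13   2.8 ] M [-0.258  2.477 -0.027] open 0.174 tilt [-0.0065 -0.0014 -1.    ]
carrier fx x 23.9 y -0.0 mm, underside z 24.0; F along -11.6 side 1.0 z 2.8
turn to .185 level [0.01 0.38 0.02]
off 179 216
```

View pics/g10.png

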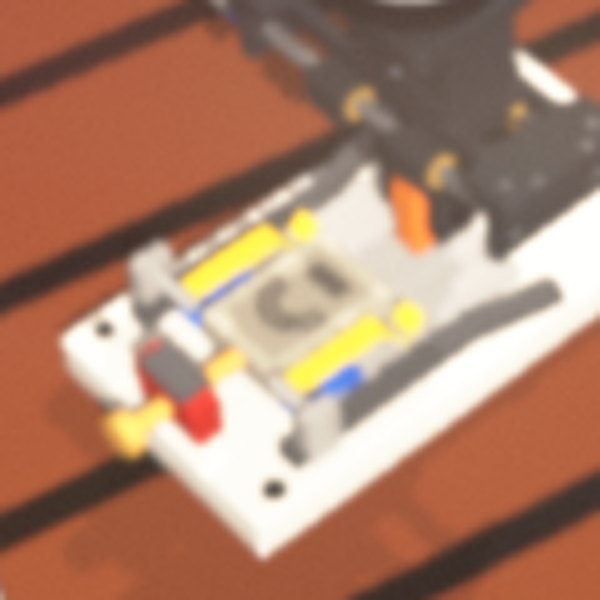

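Emit:
send_rows --moves '[0.002,0,0,0,0.3,0,0.001,0,0,0,0.3,0,0.001,0,0,0,0.3,0,0.001,0,0,0,0.3,0,0.001,0,0,0,0.3,0]'

```text
clock: 16.22
tool_pos: [0.5908, -0.0269, 0.0652]
eef_rot: [0.996, 0.092, -0.002, 0.0]
contact_force: [-4.7, -1.2, -1.9]
opening: 0.179
```

```bash
python3 fx.py
```

```text
t 16.22 tcp [ 0.5908 -0.0269  0.0652] yaw 0.1852 F [-4.65 -1.15 -1.86] M [-0.214  1.262 -0.007] open 0.179 tilt [-3.5e-03 -9.0e-04 -1.0e+00]
carrier fx x 23.8 y -0.0 mm, underside z 24.0; F along -4.8 side -0.3 z -1.9
turn to .185 level [0.01 0.21 0.01]
```

Releasing to half open.

Emit:
send_rows --moves '[0,0,0,0,0.1,0,0,0,0,0,0.1,0,0,0,0,0,0.1,0,0,0,0,0,0.1,0,0,0,0,0,0.1,0]' --claw 0

```text
clock: 16.63
tool_pos: [0.592, -0.0266, 0.0657]
eef_rot: [0.996, 0.093, 0.0, 0.0]
contact_force: [-0.4, -0.2, 0.5]
opening: 0.497
```

```bash
python3 fx.py
```

```text
t 16.63 tcp [ 0.592  -0.0266  0.0657] yaw 0.1853 F [-0.44 -0.23  0.47] M [0.01  0.021 0.01 ] open 0.497 tilt [ 7.e-04 -2.e-04 -1.e+00]
carrier fx x 25.1 y -0.0 mm, underside z 24.5; F along -0.5 side -0.1 z 0.5
turn to .185 level [ 0.02 -0.04  0.02]
```

Free. I'll lift straight up and then back away for a clear view.

Emit:
send_rows --moves '[0,0,-0.01,0,0,0,0,0,-0.03,0,0,0,0,0,-0.055,0,0,0,0,0,-0.085,0,0,0,0,0,-0.11,0,0,0]'

```text
clock: 17.05
tool_pos: [0.5924, -0.0265, 0.1782]
eef_rot: [0.996, 0.093, 0.001, 0.0]
contact_force: [0.5, -0.2, 0.8]
opening: 0.5
```

Emit:
send_rows --moves '[-0.01,0.02,-0.02,0,0,0,-0.02,0.05,-0.04,0,0,0,-0.04,0.09,-0.05,0,0,0,-0.06,0.13,-0.06,0,0,0,-0.07,0.16,-0.06,0,0,0]'

```text
clock: 17.47
tool_pos: [0.5528, -0.1985, 0.2409]
eef_rot: [0.996, 0.093, 0.003, 0.001]
contact_force: [0.6, 0.6, -0.5]
opening: 0.5
```

Emit:
send_rows --moves '[-0.01,0.03,0,0,0,0,-0.02,0.06,0,0,0,0,-0.03,0.09,0,0,0,0,-0.04,0.11,0,0,0,0,-0.04,0.12,0,0,0,0]'

```text
clock: 17.88
tool_pos: [0.5331, -0.329, 0.2418]
eef_rot: [0.996, 0.09, 0.002, 0.003]
contact_force: [-0.4, -0.4, 0.6]
opening: 0.499
```

```bash
python3 fx.py; python3 look.py top g11.png .63 -.0175 .03; python3 - <<'E'
from fit import *
s=snap('scene')
im=cv2.resize(s['image'][:,:,::-1],None,fx=6,fy=6,interpolation=cv2.INTER_CUBIC)
f=np.array([.6150,-.0223,.185]); c,s_=np.cos(f[2]),np.sin(f[2])
p=[f[0]+.0238*c,f[1]+.0238*s_,f[2]]
raw=im.copy()
for P in CAR[:1]+CAR[2:]+[box(-5,65,-25,25,18,18)]:
    h=cv2.convexHull(np.float32((proj(s,tf(P,p,.024))+.5)*6-.5)); cv2.polylines(im,[np.int32(h)],True,(0,0,255),1)
c=(proj(s,[[.64,-.02,.03]])[0]*6).astype(int)
o=[x[c[1]-300:c[1]+300,c[0]-350:c[0]+350] for x in(im,raw)]
cv2.imwrite('pics/end.png',cv2.resize(o[0],(700,600))); 
E
```

```text
t 17.88 tcp [ 0.5331 -0.329   0.2418] yaw 0.1795 F [-0.36 -0.39  0.61] M [-0.009  0.035  0.063] open 0.499 tilt [ 0.0049 -0.0049 -1.    ]
carrier fx x -88.4 y -286.4 mm, underside z 200.6; F along -0.4 side -0.3 z 0.6
turn to .185 level [ 0.32 -0.22 -0.32]
off 257 148
```

View pics/end.png

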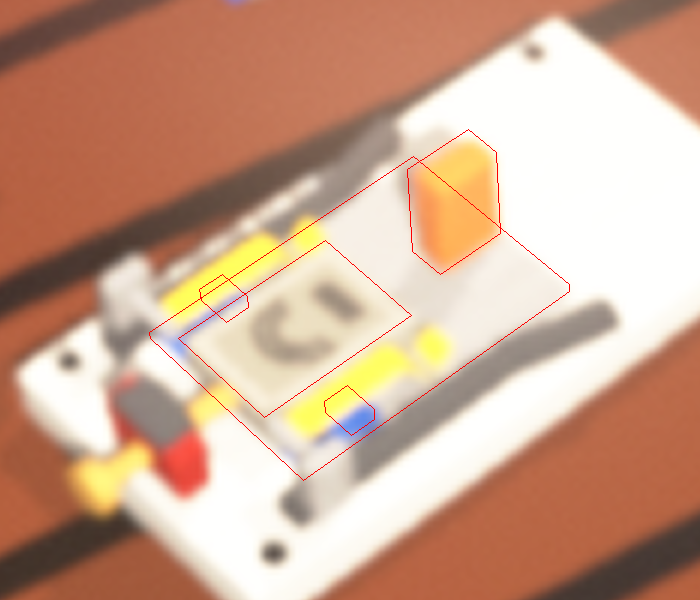

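View pics/g11.png

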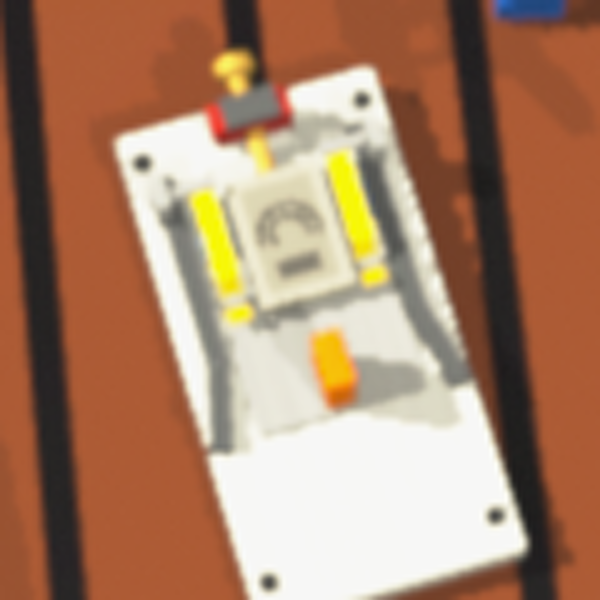

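The brass tip meets the stone's front at (262,168) in the top crop. Both clip noses, at (238,313) and (373,275), sit behind the ridges, and the plate is straight between the rails. Handing in.

```bash
python3 -c "
from plant import r
print(r.finish_job(), r.get_state()['clock'])"
```

```text
the job is handed in; nothing more can be done
the job is handed in; nothing more can be done
```

The carrier is home in the fixture: the stone is against the brass stop screw, both clips have dropped behind the ridges, and the gripper is released and clear. I handed it in at about 18 s of the 72 s, and no verdict was reported.

- **Sliding in:** I gripped the grey-steel carrier by its orange tab, set it flat in the mouth and slid it along the bed. Pictures showed both clips up on the ridges at carrier x ≈ -5 mm, and both dropped behind them by x ≈ 10 mm.
- **At the stop:** the carrier stalled at x ≈ 24 mm and did not move as the push rose from about 3 N of drag to 11.6 N. That puts roughly 6–9 N on the screw, an estimate rather than a direct reading.
- **What went wrong:** at the foot of the ramps it jammed, with the push at 31 N along the bed and 34 N pressing the carrier down onto it. I backed off, levelled the tool and pushed again; the climb then took about 16 N.
- **Last checks:** the final pictures show the plate straight between the rails, the brass tip at the stone's front and the wrist force near zero. I judged these by eye and did not measure the gap at the tip or the clip angles.
- **Disagreement:** the two cameras differed on the fixture's pose by up to about 4 mm and 0.01 rad. I used a value close to the top camera's fit, and side forces while sliding were mostly about 1 N (2.3 N during the jam).

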